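Sort test tubes and cassettes into their trays

TASK

Sort the test supplies into their trays: lay the two sample tubes in the tray with the two narrow grooves, one tube to a groove, and the two flat test cassettes in the tray with the two wide beds, one cassette to a bed. Each must lie flat on the floor of its own bed, along it and fully within its rails. Leave the dropper bottle, the pen and the highlighter standing and lying where they are.

Things in the scene. Friction and masses are not known exactly. Their poses are not given: they have to be found in the camera images.
- tube_1: capped sample tube lying on a fixed dark mat 5 mm thick, white with a narrow stem and a blue cap: 72 mm long, 13 mm thick. Origin: middle of its underside, at the level of what it rests on. y runs along the tube, z up. Weighs 12 to 21 g. Either of the two tubes may take either groove.
- tube_2: capped sample tube lying on a fixed dark mat 5 mm thick, white with a narrow stem and a blue cap: 72 mm long, 13 mm thick. Origin: middle of its underside, at the level of what it rests on. y runs along the tube, z up. Weighs 12 to 21 g. Either of the two tubes may take either groove.
- cassette_1: flat white rapid-test cassette with a small window and a round well, lying on a fixed dark mat 5 mm thick: 70 mm long, 20 mm wide, 5 mm thick. Origin: middle of its underside, at the level of what it rests on. y runs along its length, x across its width, z up. Weighs 12 to 21 g. Either of the two cassettes may take either bed.
- cassette_2: flat white rapid-test cassette with a small window and a round well, lying on a fixed dark mat 5 mm thick: 70 mm long, 20 mm wide, 5 mm thick. Origin: middle of its underside, at the level of what it rests on. y runs along its length, x across its width, z up. Weighs 12 to 21 g. Either of the two cassettes may take either bed.
- tube_tray: grey tray with two narrow grooves between aluminium round ridges, 112 (x) by 132 (y) mm, fixed. Origin: middle of its underside; x along the beds, z up. Base 4 mm thick, its top the beds' floor. Groove centres at x = 0, y = +37.5 and -37.5 mm; floor 94 mm long, 30 mm wide; half-round side ridges and end walls stand 8 mm above it; the ridges leave the middle 48 mm of the length open for fingers.
- cassette_tray: grey tray with two wide flat beds between low black rails, 112 (x) by 172 (y) mm, fixed. Origin: middle of its underside; x along the beds, z up. Base 4 mm thick, its top the beds' floor. Bed centres at x = 0, y = +50 and -50 mm; floor 92 mm long, 40 mm wide; side rails and end walls stand 6 mm above it; the side rails leave the middle 48 mm of the length open for fingers.
- dropper: bystander: white dropper bottle standing upright on the mat between the things, 20 mm across, 64 mm high. Origin: middle of its underside, z up
- pen: bystander: slim red ballpoint pen lying on the far side, 145 mm long, 12 mm wide, 9 mm high. Origin: middle of its underside, y along it
- highlighter: bystander: orange flat highlighter lying at the far left, 126 mm long, 24 mm wide, 16 mm high. Origin: middle of its underside, y along it
Things that resemble listed ones, but are neither listed nor needed, are in the scene too. Leave any brown or pink look-alike of the cassette_1 alone.

How it is judged (in metres and radians):
At the end, for the whole second after the job is handed in: One tube in each groove of the tube tray, one cassette in each bed of the other: middle within 13 mm along and 12 mm across of the bed's middle, along it within 0.4 rad (either way round), level within 0.12 rad, underside within about 3 mm of the floor, at rest (((x of tube_1 in the frame of tube_tray between -0.013 and 0.013 m and y of tube_1 in the frame of tube_tray between 0.0255 and 0.0495 m and z of tube_1 in the frame of tube_tray between 0.001 and 0.0075 m and angle between the y axis of each of tube_1, tube_2 and the x axis of tube_tray, either way round below 0.4 rad and angle between each of tube_1, tube_2's own z axis and vertical below 0.12 rad and x of tube_2 in the frame of tube_tray between -0.013 and 0.013 m and y of tube_2 in the frame of tube_tray between -0.0495 and -0.0255 m and z of tube_2 in the frame of tube_tray between 0.001 and 0.0075 m) or (x of tube_1 in the frame of tube_tray between -0.013 and 0.013 m and y of tube_1 in the frame of tube_tray between -0.0495 and -0.0255 m and z of tube_1 in the frame of tube_tray between 0.001 and 0.0075 m and angle between the y axis of each of tube_1, tube_2 and the x axis of tube_tray, either way round below 0.4 rad and angle between each of tube_1, tube_2's own z axis and vertical below 0.12 rad and x of tube_2 in the frame of tube_tray between -0.013 and 0.013 m and y of tube_2 in the frame of tube_tray between 0.0255 and 0.0495 m and z of tube_2 in the frame of tube_tray between 0.001 and 0.0075 m)) and ((x of cassette_1 in the frame of cassette_tray between -0.013 and 0.013 m and y of cassette_1 in the frame of cassette_tray between 0.038 and 0.062 m and z of cassette_1 in the frame of cassette_tray between 0.001 and 0.0075 m and angle between the y axis of each of cassette_1, cassette_2 and the x axis of cassette_tray, either way round below 0.4 rad and angle between each of cassette_1, cassette_2's own z axis and vertical below 0.12 rad and x of cassette_2 in the frame of cassette_tray between -0.013 and 0.013 m and y of cassette_2 in the frame of cassette_tray between -0.062 and -0.038 m and z of cassette_2 in the frame of cassette_tray between 0.001 and 0.0075 m) or (x of cassette_1 in the frame of cassette_tray between -0.013 and 0.013 m and y of cassette_1 in the frame of cassette_tray between -0.062 and -0.038 m and z of cassette_1 in the frame of cassette_tray between 0.001 and 0.0075 m and angle between the y axis of each of cassette_1, cassette_2 and the x axis of cassette_tray, either way round below 0.4 rad and angle between each of cassette_1, cassette_2's own z axis and vertical below 0.12 rad and x of cassette_2 in the frame of cassette_tray between -0.013 and 0.013 m and y of cassette_2 in the frame of cassette_tray between 0.038 and 0.062 m and z of cassette_2 in the frame of cassette_tray between 0.001 and 0.0075 m)) and linear speed of each of tube_1, tube_2, cassette_1, cassette_2 below 0.02 m/s); the robot touches nothing.
It fails at once if the dropper is moved by more than 15 mm or tipped over (distance of dropper from where it was at the start of the episode above 0.015 m or angle between dropper's own z axis and vertical above 0.5 rad).
It fails at once if the pen is moved by more than 15 mm (distance of pen from where it was at the start of the episode above 0.015 m).
It fails at once if the highlighter is moved by more than 15 mm (distance of highlighter from where it was at the start of the episode above 0.015 m).
It also fails if it takes over 112 s, if anything falls off the work surface, if the arm or the gripper's body presses on something with over 40 N, if the wrist force passes 120 N, or if a joint passes its speed limit or range.

ROBOT

A 6-joint arm with a two-finger parallel gripper is mounted at the origin on a cart in front of the work surface, level with it; the furniture and walls round the work are solid. World frame = base frame: x ahead of the robot, y to its left, z up, the work surface at z = 0. Lengths are in mm, angles in rad, forces in N, time in s.
With the tool pointing down it reaches from about 325 to 850 mm from the base axis. Payload 4.4 kg.
Tool frame: the origin (TCP) lies midway between the tips of the shut fingers; the grasp point (between the pads) lies 19 mm behind it (bot.grip_point_offset is the distance from the TCP to the grasp point, in mm); z points along the fingers, y is the line along which they close (so a half turn about z gives the same grasp; the last joint's range is limited). The gripper opens to 94 mm and grips with 3 to 60 N. Pads are 16 mm wide; open, the fingers measure 119 mm over their backs; the gripper's body (75 mm by 177 mm) begins 78 mm behind the grasp point.
Start: joints at [-1.373, 0.207, 1.542, -0, 1.393, -0.15], TCP at [196.506, -540.382, 205.447] pointing down, gripper open.
Joint ranges: [-2.73, 2.73], [-0.86, 2.22], [0.23, 2.46], [-1.11, 4.25], [0.08, 2.63], [-2.82, 2.82]. Speed limits (rad/s): [2.79, 2.79, 3.14, 3.14, 3.14, 3.14].

INTERFACE

Orientations are given as a unit quaternion [w, x, y, z].
In Python, from cell import bot gives the robot as it stands.
- The arm moves only by the tool step_arm, never from a script. Its argument "commands" is a list that holds one entry, the list of rows, each a list of 7 numbers: the shift along the tool's x, y, z in cm, then the turn, a rotation vector about the tool's x, y, z in degrees, then the opening in per cent of the stroke, from 0 (shut) to 100 (fully open). A call has 1 to 8 rows; each row is the pose to reach, as a shift and turn from the pose commanded when the call began, along the tool's axes at that moment; what a row does not reach only later rows make up. A row lasts 1/12 s, in which the tool goes at most 41.7 mm and 7.16 degrees, less where a joint would pass 70% of its speed; a pose out of reach is approached as far as the arm can. A call with a gripper value outside its range is refused whole. The fingers move at their own pace and stop on an object; "force" is the grip in N (left out, the last holds). Time passes only in rows, so rows that repeat a pose let the fingers close. It gives the time, the measured TCP pose, the force, the opening and the grip force at its end, in the units of the state.
- bot.state(): the state, without advancing time (a new reading comes with each control period).
- bot.camera(name): name is "side" or "top"; returns the picture (384x512x3 uint8, red, green, blue); there is no depth.
- bot.camera_info(name): a dict with "fx", "fy", "cx", "cy" (pixels), "dist_coeffs" ([k1, k2, p1, p2, k3] as OpenCV has them; the pictures are not rectified), "pose" (4x4, takes a point from camera to world coordinates). Camera axes: x right, y down, z forward; pixel columns grow to the right and rows downward; lengths in mm; the calibration is good to about 2 mm. A picture is of the moment at which its call begins. camera_info takes no time and is no camera call.
- bot.close_job(): hands the job in; it is judged then, once.
Trained networks look in the newest picture that a camera, given by its name, has taken for a name from the list of things; names that differ only in an ending like _2 or _b are one class to them, and where a whole thing is asked for, a point or a joint stands for the part that bears it (a point fixed in the world has none). Each returns a list of dicts, best first, with "p" (0 to 1); they miss things now and then, are a little off and sometimes report something else, mostly with a low value. They report only what shows in the picture. A call takes as long as a camera call. They do not tell look-alikes from the thing itself.
- bot.search_frame(camera, label): "position" ([row, column] in pixels, amid what is visible of it).
The state is a dict: "time_s": time; "q": joint angles; "qvel": joint speeds; "effort": joint torques, N m; "position": TCP position; "orientation": TCP orientation; "force": force on the tool from outside, world axes, zero at the start; "moment": the same for the moment, N m; "opening": opening from 0.0 (shut) to 1.0 (fully open); "finger_force": force on a finger pad.
Only numpy, scipy, OpenCV 4.12 (cv2) and the standard library are available. Lean on these libraries where they do the work, as an engineer would, in place of code of your own. Each camera call takes 0.05 s, during which the arm holds its last target. There are 200 camera calls.

## Working session

There is one attempt and no reset: what is moved stays moved. The work goes in short steps, Python scripts to look and compute and a tool call to move; the robot and the scene stay as the last step left them, time stands still between calls to the robot, and variables do not carry over. Pictures are saved under pics/ and viewed, at most 14 in all, crops included, and the job is handed in when it is done.

Besides the shell and the picture viewer there is one more tool, called after "Request:" as a command line: name --argument value ..., lists and objects as JSON in quotes. step_arm: Moves the arm, as the interface text tells. Its arguments: {"type":"object","properties":{"commands":{"type":"array"},"force":{"type":"number"}},"required":["commands"]}

```bash
mkdir -p pics; ls; cat > h.py <<'E'
import numpy as np, cv2
from cell import bot
def save(cam,fn,crop=None,s=1):
    im=bot.camera(cam)[:,:,::-1]
    if crop: r0,r1,c0,c1=crop; im=im[r0:r1,c0:c1]
    if s!=1: im=cv2.resize(im,None,fx=s,fy=s,interpolation=cv2.INTER_CUBIC)
    cv2.imwrite('pics/'+fn,im)
def px2w(cam,rc,z):
    i=bot.camera_info(cam);K=np.array([[i['fx'],0,i['cx']],[0,i['fy'],i['cy']],[0,0,1.]])
    T=np.array(i['pose']);rc=np.atleast_2d(np.array(rc,float))
    u=cv2.undistortPoints(rc[:,None,::-1].copy(),K,np.array(i['dist_coeffs'],float))[:,0]
    d=np.c_[u,np.ones(len(u))]@T[:3,:3].T;o=T[:3,3]
    return o+d*((z-o[2])/d[:,2])[:,None]
E
python3 - <<'E'
from h import *
save('top','top0.png',s=1.5625); save('side','side0.png',s=1.5625)
for n in ['tube_1','cassette_1','tube_tray','cassette_tray','dropper','pen','highlighter']:
    for r in bot.search_frame('top',n): print(n,np.round(r['position']),round(r['p'],2),px2w('top',r['position'],8).round()[0])
print(bot.state()); print(bot.camera_info('top')['pose'])
E
```

```text
pics
tube_1 [227. 275.] 0.57 [450. -66.   8.]
tube_1 [224. 222.] 0.46 [457.  96.   8.]
tube_1 [164. 230.] 0.42 [646.  77.   8.]
cassette_1 [258. 334.] 0.69 [ 361. -243.    8.]
cassette_1 [130. 324.] 0.67 [ 758. -218.    8.]
cassette_1 [227. 221.] 0.66 [449.  98.   8.]
cassette_tray [200. 160.] 0.6 [530. 287.   8.]
cassette_tray [138. 175.] 0.56 [724. 250.   8.]
pen [199. 160.] 0.66 [531. 286.   8.]
pen [130. 259.] 0.41 [755. -14.   8.]
highlighter [136. 176.] 0.69 [730. 248.   8.]
{'time_s': 0.45, 'q': array([-1.37253861e+00,  2.06661969e-01,  1.54160413e+00, -6.65506923e-06,
        1.39351590e+00, -1.50494547e-01]), 'qvel': array([ 0.00201117,  0.00049718, -0.00075909,  0.00066857, -0.00048232,
       -0.00162808]), 'effort': array([-4.19503504e-04, -3.70413101e+01, -2.81351066e+01,  6.96022483e-02,
        2.95093632e-02, -6.34765252e-05]), 'position': array([ 196.46988008, -540.32656754,  205.36197047]), 'orientation': array([-9.45691063e-05,  9.84834862e-01,  1.73494339e-01, -5.53514999e-06]), 'force': array([-0.42463814,  0.25843637,  0.24641677]), 'moment': array([-0.01733167, -0.04054766,  0.01956631]), 'finger_force': 0.0, 'opening': 1.001981246218897}
[[ 1.19585183e-02 -9.91174662e-01  1.32021908e-01  4.02951963e+02]
 [-9.99920133e-01 -1.23936531e-02 -2.47467787e-03 -8.52108891e+00]
 [ 4.08907173e-03 -1.31981771e-01 -9.91243710e-01  1.11851045e+03]
 [ 0.00000000e+00  0.00000000e+00  0.00000000e+00  1.00000000e+00]]
```

View pics/top0.png

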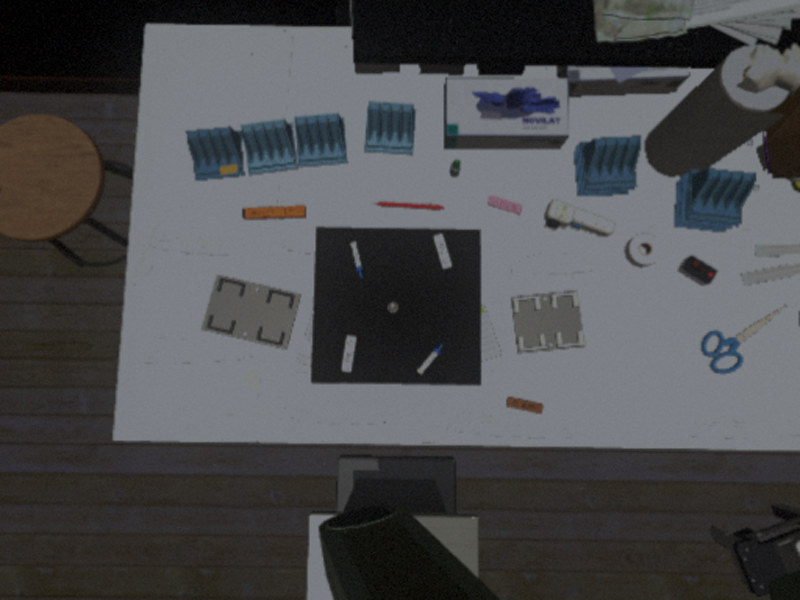

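View pics/side0.png

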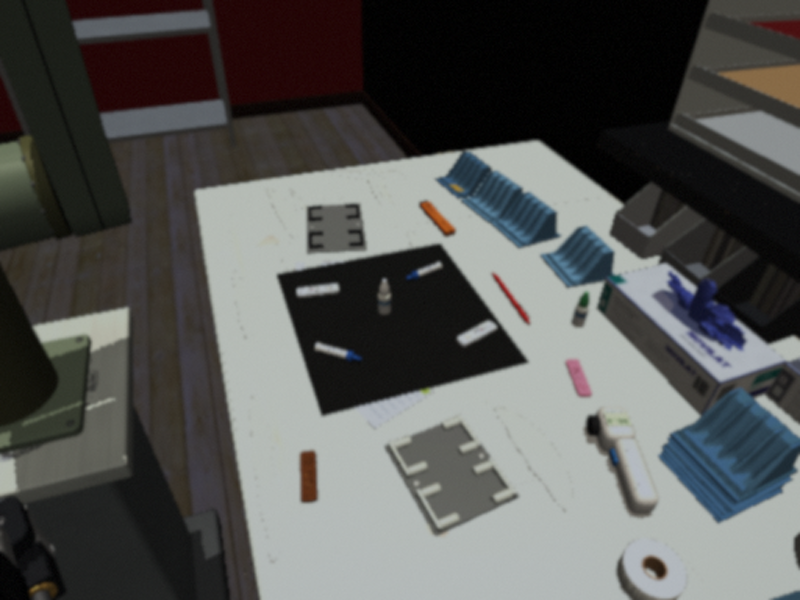

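The top view shows four targets on the mat. Pixels are in the enlarged picture.
- **Tubes:** white with a blue cap, at (357,259) and (431,358).
- **Cassettes:** white, at (443,251) and (349,353). The pink (505,205) and brown (524,405) pieces lie off the mat and are decoys.
- **Trays:** the black-railed cassette tray is at (252,311). The tube tray with the light ridges is at (548,321).
- **Dropper:** (393,307).

Next I'll measure these and confirm them in one enlarged crop.

```bash
cat > meas.py <<'E'
from h import *
im=np.mean([bot.camera('top').astype(float) for _ in range(4)],0)
np.save('top.npy',im)
big=cv2.resize(im[130:260,120:385].astype(np.uint8)[:,:,::-1],None,fx=3,fy=3,interpolation=cv2.INTER_CUBIC)
big=np.clip(big*1.5,0,255).astype(np.uint8)
V=im.max(2)
items={'tubeA':(357,259,11),'tubeB':(431,358,11),'casA':(443,251,10),'casB':(349,353,10)}
for n,(c,r,z) in items.items():
    c/=1.5625;r/=1.5625;h=19
    r0,c0=int(r)-h,int(c)-h
    w=V[r0:r0+2*h,c0:c0+2*h].copy()
    # only mat
    bg=np.median(w);m=(w>bg+22).astype(np.uint8)
    k,l,st,ce=cv2.connectedComponentsWithStats(m)
    d=np.hypot(ce[:,0]-(c-c0),ce[:,1]-(r-r0));d[0]=99;d[st[:,4]<12]=99
    rr,cc=np.nonzero(l==d.argmin())
    P=px2w('top',np.c_[rr+r0,cc+c0],z)[:,:2]
    (x,y),s,a=cv2.minAreaRect(P.astype(np.float32)); B=cv2.boxPoints(((x,y),s,a))
    e=max([B[1]-B[0],B[2]-B[1]],key=np.linalg.norm)
    print(n,'center',round(x),round(y),'mean',P.mean(0).round(),'size',np.round(s),'long-axis deg',round(np.degrees(np.arctan2(e[1],e[0]))%180,1),'bg',bg)
    for q in zip(rr,cc): cv2.circle(big,(int((q[1]+c0-120+.5)*3),int((q[0]+r0-130+.5)*3)),0,(0,255,0),-1)
cv2.imwrite('pics/crop1.png',big)
E
python3 meas.py
```

```text
tubeA center 639 81 mean [643.  82.] size [74. 13.] long-axis deg 12.3 bg 31.0
tubeB center 444 -66 mean [443. -65.] size [15. 73.] long-axis deg 142.5 bg 28.25
casA center 658 -89 mean [659. -88.] size [73. 22.] long-axis deg 16.5 bg 32.25
casB center 453 93 mean [453.  93.] size [23. 73.] long-axis deg 172.6 bg 30.25
```

View pics/crop1.png

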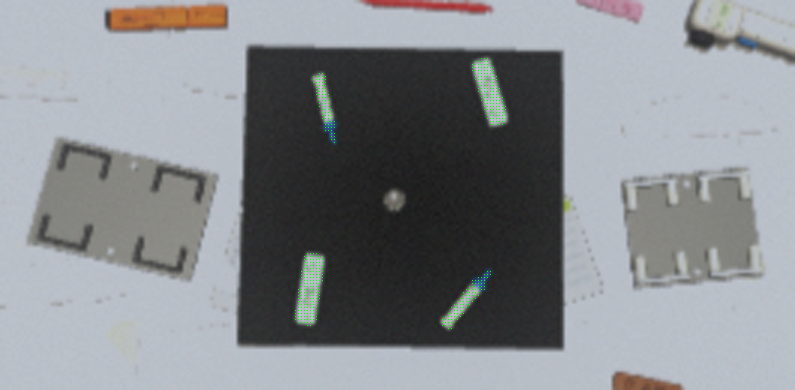

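The crop confirms the four targets on the mat, and their measured sizes match the ones given (about 73x13 and 73x22). Tray corners in the crop (col,row):
- **Cassette tray:** (57,138), (217,175), (190,281), (27,243)
- **Tube tray:** (621,179), (748,168), (763,274), (636,288)

```bash
python3 - <<'E'
from h import *
for n,C,z,off in [('cas',[(57,138),(217,175),(190,281),(27,243)],4,50),('tube',[(621,179),(748,168),(763,274),(636,288)],5,37.5)]:
    rc=[(r/3+130-.33,c/3+120-.33) for c,r in C]
    P=px2w('top',rc,z)[:,:2]
    print(n,P.round(),'sides',np.linalg.norm(P-np.roll(P,-1,0),axis=1).round())
    m=P.mean(0); L=(P[0]+P[3]-P[1]-P[2]);L/=np.linalg.norm(L)
    print(m.round(1),'beds',(m+off*L).round(1),(m-off*L).round(1),'bed axis deg',round(np.degrees(np.arctan2(L[1],L[0]))-90,1))
print(px2w('top',[(200/3+130,394/3+120)],60))
E
```

```text
cas [[605. 357.]
 [568. 191.]
 [459. 215.]
 [496. 382.]] sides [170. 112. 171. 112.]
[532.1 286.2] beds [542.8 335. ] [521.3 237.3] bed axis deg -12.4
tube [[ 569. -225.]
 [ 582. -356.]
 [ 473. -368.]
 [ 458. -238.]] sides [132. 110. 130. 113.]
[ 520.6 -296.5] beds [ 516.5 -259.2] [ 524.8 -333.8] bed axis deg 6.3
[[536.59590632   6.81267659  60.        ]]
```

```bash
cat > go.py <<'E'
import sys
from h import *
from scipy.spatial.transform import Rotation as R
T={'tubeA':(641,81,12.3),'tubeB':(444,-66,-37.5),'casA':(658,-89,16.5),'casB':(453,93,-7.4),
'cb1':(542.8,335,-12.4),'cb2':(521.3,237.3,-12.4),'tb1':(516.5,-259.2,6.3),'tb2':(524.8,-333.8,6.3)}
s=bot.state();p=s['position'];w,x,y,z=s['orientation'];r=R.from_quat([x,y,z,w])
print('t',round(s['time_s'],2),'pos',p.round(1),'head',round(np.degrees(np.arctan2(*r.as_matrix()[[1,0],0])),1),'F',s['force'].round(1),'open',round(s['opening'],3),'ff',round(s['finger_force'],1))
def go(x,y,h,z):
    a=np.radians(h);g=np.array([[np.cos(a),np.sin(a),0],[np.sin(a),-np.cos(a),0],[0,0,-1]]).T
    g=np.array([[np.cos(a),np.sin(a),0],[np.sin(a),-np.cos(a),0],[0,0,-1.]])
    M=r.as_matrix()
    print('shift cm',(M.T@(np.array([x,y,z])-p)/10).round(2),'rot',np.degrees(R.from_matrix(M.T@g).as_rotvec()).round(1))
if len(sys.argv)>2: go(*T[sys.argv[1]],float(sys.argv[2]))
E
python3 go.py tubeB 90
```

```text
t 0.65 pos [ 196.5 -540.4  205.5] head 20.0 F [ 0.2  0.5 -0.8] open 1.003 ff 0.0
shift cm [ 39.47 -36.12  11.54] rot [ 0.   0.  57.5]
```

Request:
step_arm --commands '[[[39.5,-36.1,11.5,0,0,57.5,100],[39.5,-36.1,11.5,0,0,57.5,100],[39.5,-36.1,11.5,0,0,57.5,100],[39.5,-36.1,11.5,0,0,57.5,100],[39.5,-36.1,11.5,0,0,57.5,100],[39.5,-36.1,11.5,0,0,57.5,100],[39.5,-36.1,11.5,0,0,57.5,100],[39.5,-36.1,11.5,0,0,57.5,100]]]' --force 15

```text
time_s: 1.32
position: [340.4, -265.9, 139.2]
orientation: [0.0, 0.955, -0.296, 0.0]
force: [0.3, 0.0, -0.4]
opening: 0.998
finger_force: 0.0
```

```bash
python3 go.py tubeB 60
```

```text
t 1.32 pos [ 340.4 -265.9  139.2] head -34.5 F [ 0.3  0.  -0.4] open 0.998 ff 0.0
shift cm [ -2.78 -22.35   7.92] rot [ 0.  -0.1  3. ]
```

Request:
step_arm --commands '[[[-2.8,-22.3,7.9,0,0,3,100],[-2.8,-22.3,7.9,0,0,3,100],[-2.8,-22.3,7.9,0,0,3,100],[-2.8,-22.3,7.9,0,0,3,60],[-2.8,-22.3,7.9,0,0,3,60],[-2.8,-22.3,7.9,0,0,3,60],[-2.8,-22.3,7.9,0,0,3,60],[-2.8,-22.3,7.9,0,0,3,60]]]'

```text
time_s: 1.98
position: [441.7, -66.1, 59.8]
orientation: [0.0, 0.948, -0.317, -0.001]
force: [0.5, -0.1, 0.4]
opening: 0.681
finger_force: 0.0
```

```bash
python3 go.py tubeB 7
```

```text
t 1.98 pos [441.7 -66.1  59.8] head -36.9 F [ 0.5 -0.1  0.4] open 0.681 ff 0.0
shift cm [ 0.19 -0.16  5.28] rot [0.  0.1 0.6]
```

Request:
step_arm --commands '[[[0.2,-0.2,3,0,0,0.5,50],[0.2,-0.2,5.2,0,0,0.5,50],[0.2,-0.2,5.2,0,0,0.5,50],[0.2,-0.2,5.2,0,0,0.5,0],[0.2,-0.2,5.2,0,0,0.5,0],[0.2,-0.2,5.2,0,0,0.5,0],[0.2,-0.2,5.2,0,0,0.5,0],[0.2,-0.2,5.2,0,0,0.5,0]]]'

```text
time_s: 2.65
position: [445.3, -67.4, 9.3]
orientation: [0.0, 0.946, -0.323, 0.001]
force: [0.3, -0.9, 1.1]
opening: 0.182
finger_force: 0.0
```

```bash
python3 go.py tb2 60
```

```text
t 2.65 pos [445.3 -67.4   9.3] head -37.7 F [ 0.3 -0.9  1.1] open 0.182 ff 0.0
shift cm [22.58 16.22 -5.04] rot [  0.   -0.1 -44. ]
```

Request:
step_arm --commands '[[[0,0,0.2,0,0,0,0],[0,0,0.2,0,0,0,0],[0,0,0.2,0,0,0,0],[0,0,0.2,0,0,0,0]]]'

```text
time_s: 2.98
position: [445.6, -67.5, 7.8]
orientation: [0.0, 0.946, -0.323, 0.001]
force: [-2.3, 0.0, 8.9]
opening: 0.145
finger_force: 15.0
```

```bash
python3 go.py tb2 60
```

```text
t 2.98 pos [445.6 -67.5   7.8] head -37.7 F [-2.3  0.   8.9] open 0.145 ff 15.0
shift cm [22.55 16.25 -5.18] rot [  0.   -0.1 -44. ]
```

Request:
step_arm --commands '[[[0,0,-4,0,0,0,0],[0,0,-8,0,0,0,0],[22.5,16.2,-7,0,0,-44,0],[22.5,16.2,-6,0,0,-44,0],[22.5,16.2,-5,0,0,-44,0],[22.5,16.2,-5,0,0,-44,0],[22.5,16.2,-5,0,0,-44,0],[22.5,16.2,-5,0,0,-44,0]]]'

```text
time_s: 3.65
position: [514.5, -302.3, 60.5]
orientation: [0.0, 0.999, 0.042, 0.0]
force: [1.2, 0.8, -0.6]
opening: 0.14
finger_force: 14.9
```

```bash
python3 go.py tb2 40
```

```text
t 3.65 pos [ 514.5 -302.3   60.5] head 4.8 F [ 1.2  0.8 -0.6] open 0.14 ff 14.9
shift cm [0.76 3.23 2.05] rot [ 0.  -0.  -1.5]
```

Request:
step_arm --commands '[[[0.5,2.2,2,0,0,-1,0],[0.5,2.2,2,0,0,-1,0],[0.5,2.2,2,0,0,-1,0],[0.5,2.2,2,0,0,-1,0]]]'

```text
time_s: 3.98
position: [520.3, -320.8, 40.2]
orientation: [-0.001, 0.999, 0.048, -0.001]
force: [0.3, 0.4, -0.3]
opening: 0.14
finger_force: 14.9
```

```bash
python3 - <<'E'
from h import *
save('side','s1.png',(240,350,180,360),4)
E
python3 go.py tb2 8
```

```text
t 4.03 pos [ 520.7 -320.6   40.9] head 5.5 F [-0.2 -0.4 -0.6] open 0.138 ff 14.9
shift cm [0.28 1.35 3.29] rot [-0.   0.  -0.8]
```

View pics/s1.png

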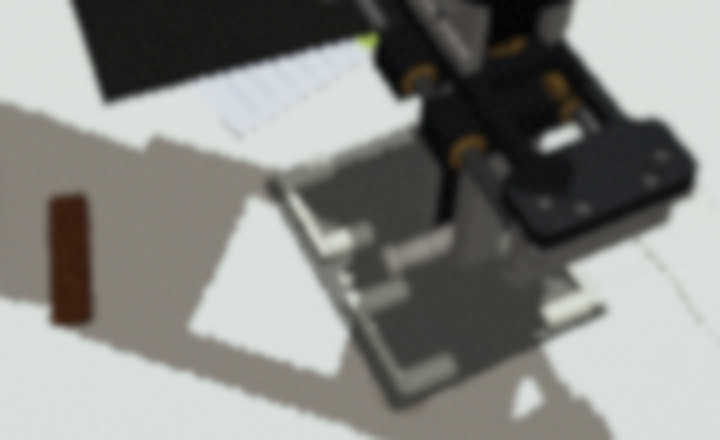

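The tube is held level over the tray, its stem end showing at (415,250). Next I'll lower it into the outer groove.

Request:
step_arm --commands '[[[0.3,1.35,0,0,0,-1,0],[0.3,1.35,2,0,0,-1,0],[0.3,1.35,3.2,0,0,-1,0],[0.3,1.35,3.2,0,0,-1,0],[0.3,1.35,3.2,0,0,-1,0],[0.3,1.35,3.2,0,0,-1,0]]]'

```text
time_s: 4.53
position: [525.1, -334.2, 9.0]
orientation: [-0.0, 0.998, 0.057, -0.0]
force: [-0.3, -0.0, 0.4]
opening: 0.137
finger_force: 15.0
```

```bash
python3 go.py tb2 8
```

```text
t 4.53 pos [ 525.1 -334.2    9. ] head 6.5 F [-0.3 -0.   0.4] open 0.137 ff 15.0
shift cm [-0.03 -0.04  0.1 ] rot [-0.   0.   0.2]
```

Request:
step_arm --commands '[[[0,0,0.15,0,0,0,0],[0,0,0.15,0,0,0,0],[0,0,0.15,0,0,0,45],[0,0,0.15,0,0,0,45],[0,0,0.15,0,0,0,45],[0,0,-3,0,0,0,45],[0,0,-7,0,0,0,50],[0,0,-7,0,0,0,50]]]'

```text
time_s: 5.2
position: [530.0, -339.1, 86.9]
orientation: [0.005, 0.998, 0.057, 0.005]
force: [2.2, -0.4, 1.1]
opening: 0.494
finger_force: 0.0
```

```bash
python3 go.py casA 60
```

```text
t 5.2 pos [ 530.  -339.1   86.9] head 6.5 F [ 2.2 -0.4  1.1] open 0.494 ff 0.0
shift cm [ 15.52 -23.43   2.6 ] rot [  0.6  -0.5 -10. ]
```

Request:
step_arm --commands '[[[15.5,-23.4,2.5,0,0,-10,50],[15.5,-23.4,2.5,0,0,-10,50],[15.5,-23.4,2.5,0,0,-10,50],[15.5,-23.4,2.5,0,0,-10,50],[15.5,-23.4,2.5,0,0,-10,50],[15.5,-23.4,2.5,0,0,-10,50],[15.5,-23.4,2.5,0,0,-10,50],[15.5,-23.4,2.5,0,0,-10,50]]]'

```text
time_s: 5.87
position: [654.8, -78.9, 53.2]
orientation: [-0.001, 0.989, 0.147, 0.001]
force: [-0.4, 0.4, -0.6]
opening: 0.499
finger_force: 0.0
```

```bash
python3 go.py casA 7.5
```

```text
t 5.87 pos [654.8 -78.9  53.2] head 16.8 F [-0.4  0.4 -0.6] open 0.499 ff 0.0
shift cm [0.01 1.07 4.56] rot [-0.1 -0.1  0.3]
```

Request:
step_arm --commands '[[[0,1.05,2,0,0,0,50],[0,1.05,4.3,0,0,0,50],[0,1.05,4.6,0,0,0,50],[0,1.05,4.6,0,0,0,50],[0,1.05,4.6,0,0,0,50],[0,1.05,4.6,0,0,0,50]]]'

```text
time_s: 6.37
position: [655.9, -95.7, 8.2]
orientation: [0.0, 0.99, 0.143, 0.0]
force: [-0.0, -0.6, -0.2]
opening: 0.503
finger_force: 0.0
```

```bash
python3 go.py casA 6
```

```text
t 6.37 pos [655.9 -95.7   8.2] head 16.5 F [-0.  -0.6 -0.2] open 0.503 ff 0.0
shift cm [ 0.39 -0.58  0.22] rot [ 0. -0. -0.]
```

Request:
step_arm --commands '[[[0.3,-0.6,0.2,0,0,0,50],[0.3,-0.6,0.2,0,0,0,50],[0.3,-0.6,0.2,0,0,0,0],[0.3,-0.6,0.2,0,0,0,0],[0.3,-0.6,0.2,0,0,0,0],[0.3,-0.6,0.2,0,0,0,0],[0.3,-0.6,0.2,0,0,0,0],[0.3,-0.6,0.2,0,0,0,0]]]'

```text
time_s: 7.03
position: [656.9, -88.7, 5.6]
orientation: [-0.0, 0.99, 0.143, 0.0]
force: [0.4, 0.3, 0.5]
opening: 0.211
finger_force: 15.0
```

```bash
python3 go.py cb1 90
```

```text
t 7.03 pos [656.9 -88.7   5.6] head 16.5 F [0.4 0.3 0.5] open 0.211 ff 15.0
shift cm [  1.08 -43.86  -8.44] rot [-0.  -0.  28.9]
```

Request:
step_arm --commands '[[[0,0,-4,0,0,0,0],[0,0,-8,0,0,0,0],[1,-20,-8.5,0,0,29,0],[1,-20,-8.5,0,0,29,0],[1,-20,-8.5,0,0,29,0],[1,-20,-8.5,0,0,29,0],[1,-20,-8.5,0,0,29,0],[1,-20,-8.5,0,0,29,0]]]'

```text
time_s: 7.7
position: [607.5, 112.5, 90.7]
orientation: [-0.001, 0.994, -0.106, -0.001]
force: [0.5, 0.1, -0.5]
opening: 0.21
finger_force: 15.0
```

```bash
python3 go.py cb1 50
```

```text
t 7.7 pos [607.5 112.5  90.7] head -12.2 F [ 0.5  0.1 -0.5] open 0.21 ff 15.0
shift cm [-11.01 -20.37   4.15] rot [-0.2  0.1  0.2]
```

Request:
step_arm --commands '[[[-11,-20.4,4,0,0,0,0],[-11,-20.4,4,0,0,0,0],[-11,-20.4,4,0,0,0,0],[-11,-20.4,4,0,0,0,0],[-11,-20.4,4,0,0,0,0],[-11,-20.4,4,0,0,0,0],[-11,-20.4,4,0,0,0,0],[-11,-20.4,4,0,0,0,0]]]'

```text
time_s: 8.37
position: [545.9, 329.7, 50.0]
orientation: [0.001, 0.994, -0.107, -0.0]
force: [0.7, -0.4, -0.6]
opening: 0.211
finger_force: 15.0
```

```bash
python3 go.py cb1 6
```

```text
t 8.37 pos [545.9 329.7  50. ] head -12.3 F [ 0.7 -0.4 -0.6] open 0.211 ff 15.0
shift cm [-0.41 -0.45  4.4 ] rot [0.1 0.  0.1]
```

Request:
step_arm --commands '[[[-0.3,-0.3,2,0,0,0,0],[-0.3,-0.3,4,0,0,0,0],[-0.3,-0.3,4.35,0,0,0,0],[-0.3,-0.3,4.35,0,0,0,0],[-0.3,-0.3,4.35,0,0,0,0],[-0.3,-0.3,4.35,0,0,0,0]]]'

```text
time_s: 8.87
position: [545.8, 332.1, 8.4]
orientation: [-0.0, 0.994, -0.11, 0.001]
force: [0.3, -0.2, 0.0]
opening: 0.209
finger_force: 15.0
```

```bash
python3 go.py cb1 5.5
```

```text
t 8.87 pos [545.8 332.1   8.4] head -12.6 F [ 0.3 -0.2  0. ] open 0.209 ff 15.0
shift cm [-0.36 -0.22  0.29] rot [-0.1 -0.1 -0.2]
```

Release here, then lift clear.

Request:
step_arm --commands '[[[-0.2,-0.2,0.2,0,0,0,0],[-0.2,-0.2,0.25,0,0,0,0],[-0.2,-0.2,0.25,0,0,0,0],[-0.2,-0.2,0.25,0,0,0,40],[-0.2,-0.2,0.25,0,0,0,40],[-0.2,-0.2,0.25,0,0,0,40],[-0.2,-0.2,-3,0,0,0,50],[-0.2,-0.2,-6,0,0,0,50]]]'

```text
time_s: 9.53
position: [540.4, 334.0, 65.1]
orientation: [0.002, 0.994, -0.109, -0.003]
force: [0.7, 0.7, 1.1]
opening: 0.491
finger_force: 0.0
```

```bash
python3 go.py casB 50
```

```text
t 9.53 pos [540.4 334.   65.1] head -12.5 F [0.7 0.7 1.1] open 0.491 ff 0.0
shift cm [-3.31 25.41  1.63] rot [ 0.2  0.3 -5.1]
```

Request:
step_arm --commands '[[[-3.3,25.4,1.5,0,0,-5,50],[-3.3,25.4,1.5,0,0,-5,50],[-3.3,25.4,1.5,0,0,-5,50],[-3.3,25.4,1.5,0,0,-5,50],[-3.3,25.4,1.5,0,0,-5,50],[-3.3,25.4,1.5,0,0,-5,50],[-3.3,25.4,1.5,0,0,-5,50],[-3.3,25.4,1.5,0,0,-5,50]]]'

```text
time_s: 10.2
position: [454.5, 92.3, 52.0]
orientation: [0.0, 0.998, -0.068, -0.0]
force: [1.2, 1.2, -0.0]
opening: 0.501
finger_force: 0.0
```

Request:
step_arm --commands '[[[0,0,0,0,0,0,50],[0,0,0,0,0,0,50],[0,0,0,0,0,0,50]]]'

```text
time_s: 10.45
position: [456.6, 95.5, 52.5]
orientation: [-0.0, 0.998, -0.065, 0.001]
force: [0.2, 0.6, 0.4]
opening: 0.501
finger_force: 0.0
```

```bash
python3 go.py casB 5.5
```

```text
t 10.45 pos [456.6  95.5  52.5] head -7.4 F [0.2 0.6 0.4] open 0.501 ff 0.0
shift cm [-0.33  0.29  4.7 ] rot [-0.  -0.1 -0. ]
```

Request:
step_arm --commands '[[[-0.3,0.3,2.5,0,0,0,50],[-0.3,0.3,4.7,0,0,0,50],[-0.3,0.3,4.7,0,0,0,50],[-0.3,0.3,4.7,0,0,0,50],[-0.3,0.3,4.7,0,0,0,0],[-0.3,0.3,4.7,0,0,0,0],[-0.3,0.3,4.7,0,0,0,0],[-0.3,0.3,4.7,0,0,0,0]]]'

```text
time_s: 11.12
position: [452.4, 91.9, 5.3]
orientation: [-0.0, 0.998, -0.065, 0.0]
force: [-0.2, -0.5, 3.0]
opening: 0.252
finger_force: 1.1
```

Request:
step_arm --commands '[[[0,0,0,0,0,0,0],[0,0,0,0,0,0,0],[0,0,0,0,0,0,0]]]'

```text
time_s: 11.37
position: [452.3, 91.7, 5.3]
orientation: [-0.0, 0.998, -0.066, 0.0]
force: [0.4, 0.8, 3.2]
opening: 0.208
finger_force: 15.7
```

```bash
python3 go.py cb2 50
```

```text
t 11.37 pos [452.3  91.7   5.3] head -7.5 F [0.4 0.8 3.2] open 0.208 ff 15.7
shift cm [  4.93 -15.34  -4.46] rot [-0.  -0.   4.9]
```

Request:
step_arm --commands '[[[0,0,-4,0,0,0,0],[4.9,-15.3,-4.5,0,0,5,0],[4.9,-15.3,-4.5,0,0,5,0],[4.9,-15.3,-4.5,0,0,5,0],[4.9,-15.3,-4.5,0,0,5,0],[4.9,-15.3,-4.5,0,0,5,0],[4.9,-15.3,-4.5,0,0,5,0],[4.9,-15.3,-4.5,0,0,5,0]]]'

```text
time_s: 12.03
position: [519.4, 236.1, 49.0]
orientation: [0.001, 0.994, -0.109, -0.001]
force: [-0.7, -0.7, 0.0]
opening: 0.211
finger_force: 15.0
```

```bash
python3 go.py cb2 5.5
```

```text
t 12.03 pos [519.4 236.1  49. ] head -12.5 F [-0.7 -0.7  0. ] open 0.211 ff 15.0
shift cm [ 0.18 -0.16  4.35] rot [ 0.1  0.1 -0.1]
```

Request:
step_arm --commands '[[[0.1,-0.1,2,0,0,0,0],[0.1,-0.1,4,0,0,0,0],[0.1,-0.1,4.3,0,0,0,0],[0.1,-0.1,4.3,0,0,0,0],[0.1,-0.1,4.3,0,0,0,0],[0.1,-0.1,4.3,0,0,0,0]]]'

```text
time_s: 12.53
position: [522.2, 237.1, 7.8]
orientation: [-0.0, 0.994, -0.109, 0.0]
force: [1.0, -0.2, 0.7]
opening: 0.21
finger_force: 15.0
```

```bash
python3 go.py cb2 5.5
```

```text
t 12.53 pos [522.2 237.1   7.8] head -12.6 F [ 1.  -0.2  0.7] open 0.21 ff 15.0
shift cm [-0.1  -0.    0.23] rot [-0.  -0.  -0.2]
```

Request:
step_arm --commands '[[[-0.1,0,0.2,0,0,0,0],[-0.1,0,0.2,0,0,0,0],[-0.1,0,0.2,0,0,0,40],[-0.1,0,0.2,0,0,0,40],[-0.1,0,0.2,0,0,0,40],[-0.1,0,-3,0,0,0,40],[-0.1,0,-6,0,0,0,50],[-0.1,0,-6,0,0,0,50]]]'

```text
time_s: 13.2
position: [525.9, 239.4, 73.3]
orientation: [-0.002, 0.994, -0.109, 0.005]
force: [2.1, 0.5, 1.4]
opening: 0.49
finger_force: 0.0
```

```bash
python3 go.py tubeA 50
```

```text
t 13.2 pos [525.9 239.4  73.3] head -12.5 F [2.1 0.5 1.4] open 0.49 ff 0.0
shift cm [14.64 12.99  2.41] rot [ -0.2  -0.6 -24.8]
```

Request:
step_arm --commands '[[[14.6,13,2,0,0,-25,50],[14.6,13,2,0,0,-25,50],[14.6,13,2,0,0,-25,50],[14.6,13,2,0,0,-25,50],[14.6,13,2,0,0,-25,50],[14.6,13,2,0,0,-25,50],[14.6,13,2,0,0,-25,50],[14.6,13,2,0,0,-25,50]]]'

```text
time_s: 13.87
position: [634.5, 79.6, 46.5]
orientation: [-0.0, 0.994, 0.109, -0.001]
force: [0.6, -0.1, 0.2]
opening: 0.5
finger_force: 0.0
```

```bash
python3 go.py tubeA 7.5
```

```text
t 13.87 pos [634.5  79.6  46.5] head 12.5 F [ 0.6 -0.1  0.2] open 0.5 ff 0.0
shift cm [0.67 0.01 3.89] rot [-0.1  0.1  0.2]
```

Request:
step_arm --commands '[[[0.6,0,2,0,0,0,50],[0.6,0,3.9,0,0,0,50],[0.6,0,3.9,0,0,0,50],[0.6,0,3.9,0,0,0,50],[0.6,0,3.9,0,0,0,0],[0.6,0,3.9,0,0,0,0],[0.6,0,3.9,0,0,0,0],[0.6,0,3.9,0,0,0,0]]]'

```text
time_s: 14.53
position: [641.3, 80.8, 8.7]
orientation: [0.0, 0.994, 0.109, 0.0]
force: [-0.6, -0.4, 0.3]
opening: 0.256
finger_force: 0.0
```

Request:
step_arm --commands '[[[0,0,0,0,0,0,0],[0,0,0,0,0,0,0],[0,0,0,0,0,0,0]]]'

```text
time_s: 14.78
position: [641.3, 80.6, 8.5]
orientation: [-0.0, 0.994, 0.109, 0.0]
force: [-0.5, 1.1, 1.3]
opening: 0.136
finger_force: 15.0
```

```bash
python3 go.py tb1 90
```

```text
t 14.78 pos [641.3  80.6   8.5] head 12.5 F [-0.5  1.1  1.3] open 0.136 ff 15.0
shift cm [-19.52  30.48  -8.16] rot [-0.  -0.   6.2]
```

Request:
step_arm --commands '[[[0,0,-4,0,0,0,0],[0,0,-8,0,0,0,0],[-4,16,-8.5,0,0,6,0],[-4,16,-8.5,0,0,6,0],[-4,16,-8.5,0,0,6,0],[-4,16,-8.5,0,0,6,0],[-4,16,-8.5,0,0,6,0],[-4,16,-8.5,0,0,6,0]]]'

```text
time_s: 15.45
position: [636.6, -86.9, 93.2]
orientation: [-0.0, 0.999, 0.054, 0.0]
force: [-0.3, -0.3, -0.3]
opening: 0.144
finger_force: 15.0
```

```bash
python3 go.py tb1 45
```

```text
t 15.45 pos [636.6 -86.9  93.2] head 6.2 F [-0.3 -0.3 -0.3] open 0.144 ff 15.0
shift cm [-13.81  15.83   4.81] rot [-0.  -0.  -0.1]
```

Request:
step_arm --commands '[[[-13.8,15.8,3,0,0,0,0],[-13.8,15.8,3,0,0,0,0],[-13.8,15.8,3,0,0,0,0],[-13.8,15.8,3,0,0,0,0],[-13.8,15.8,3,0,0,0,0],[-13.8,15.8,4.8,0,0,0,0],[-13.8,15.8,4.8,0,0,0,0],[-13.8,15.8,4.8,0,0,0,0]]]'

```text
time_s: 16.12
position: [516.6, -255.0, 43.9]
orientation: [-0.001, 0.998, 0.057, -0.001]
force: [0.6, -0.4, -0.9]
opening: 0.138
finger_force: 15.0
```

```bash
python3 go.py tb1 8
```

```text
t 16.12 pos [ 516.6 -255.    43.9] head 6.5 F [ 0.6 -0.4 -0.9] open 0.138 ff 15.0
shift cm [-0.05  0.43  3.59] rot [-0.2  0.1  0.2]
```

Request:
step_arm --commands '[[[0,0.3,1.5,0,0,0,0],[0,0.3,3,0,0,0,0],[0,0.3,3.5,0,0,0,0],[0,0.3,3.5,0,0,0,0],[0,0.3,3.5,0,0,0,0],[0,0.3,3.5,0,0,0,0]]]'

```text
time_s: 16.62
position: [519.1, -259.5, 11.2]
orientation: [0.0, 0.998, 0.057, 0.001]
force: [-0.1, 0.2, 0.7]
opening: 0.137
finger_force: 15.0
```

```bash
python3 go.py tb1 8
```

```text
t 16.62 pos [ 519.1 -259.5   11.2] head 6.6 F [-0.1  0.2  0.7] open 0.137 ff 15.0
shift cm [-0.25 -0.06  0.32] rot [ 0.1 -0.1  0.3]
```

Request:
step_arm --commands '[[[-0.2,0,0.3,0,0,0,0],[-0.2,0,0.3,0,0,0,0],[-0.2,0,0.3,0,0,0,0],[-0.2,0,0.3,0,0,0,40],[-0.2,0,0.3,0,0,0,40],[-0.2,0,0.3,0,0,0,40],[-0.2,0,-3,0,0,0,40],[-0.2,0,-7,0,0,0,40]]]'

```text
time_s: 17.28
position: [512.3, -257.8, 76.7]
orientation: [-0.003, 0.998, 0.056, -0.004]
force: [1.7, -0.6, -0.4]
opening: 0.393
finger_force: 0.0
```

Request:
step_arm --commands '[[[-6,0,-8,0,0,0,40],[-12,0,-10,0,0,0,40],[-12,22,-10,0,0,0,40],[-12,22,-10,0,0,0,40],[-12,22,-10,0,0,0,40],[-12,22,-10,0,0,0,40],[-12,22,-10,0,0,0,40],[-12,22,-10,0,0,0,40]]]'

```text
time_s: 17.95
position: [420.1, -496.9, 181.4]
orientation: [0.002, 0.998, 0.055, 0.0]
force: [-0.7, 0.1, 0.0]
opening: 0.403
finger_force: 0.0
```

Request:
step_arm --commands '[[[0,0,0,0,0,0,40],[0,0,0,0,0,0,40],[0,0,0,0,0,0,40],[0,0,0,0,0,0,40]]]'

```text
time_s: 18.28
position: [421.6, -490.3, 179.3]
orientation: [-0.001, 0.998, 0.057, -0.0]
force: [-0.3, 0.4, 0.2]
opening: 0.396
finger_force: 0.0
```

```bash
python3 - <<'E'
from h import *
a=bot.camera('top')[130:260,120:385,::-1]; a=np.clip(cv2.resize(a,None,fx=3,fy=3,interpolation=cv2.INTER_CUBIC)*1.5,0,255)
cv2.imwrite('pics/end_top.png',a)
save('side','end_side.png',(100,350,150,370),2.4)
E
python3 go.py
```

```text
t 18.38 pos [ 421.9 -490.4  179.7] head 6.6 F [ 0.5 -0.2 -0.3] open 0.401 ff 0.0[ WARN:0@1.425] global loadsave.cpp:1063 imwrite_ Unsupported depth image for selected encoder is fallbacked to CV_8U.
```

View pics/end_top.png

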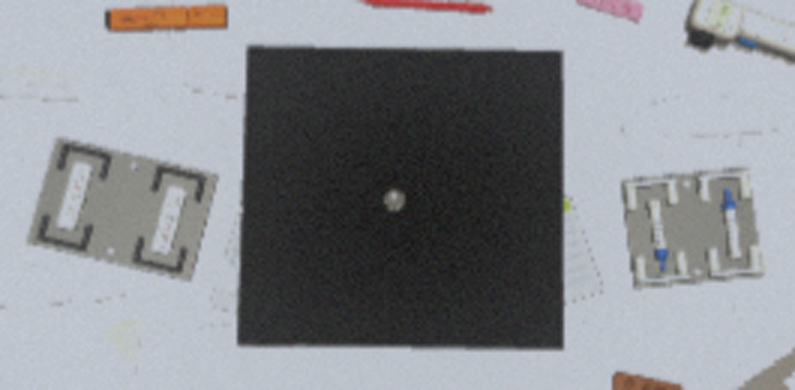

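View pics/end_side.png

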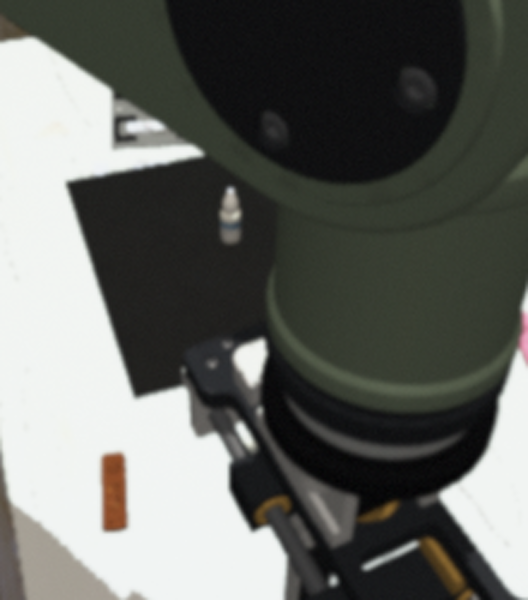

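The top view shows both cassettes centred in their beds at (75,196) and (170,220), and both tubes centred in their grooves at (658,236) and (731,224). The dropper (394,200), pen and highlighter haven't moved. In the side view the arm hides the tubes, and the dropper stands upright. I'm handing the job in.

```bash
python3 -c "from cell import bot; print(bot.close_job())"
```

```text
the job is handed in; nothing more can be done
None
```

I handed the job in at about 18 s: the top view showed one tube centred in each groove and one cassette centred in each bed, with the dropper, pen and highlighter unmoved; the judge's result wasn't reported.

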